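Latch the sample purge box and hold its spring-return purge valve open

TASK

The sample box is loaded and its lid is down, ready to be purged with dry nitrogen. Swing the hold-down bar over the lid until it lies fully home in its forked catch, and only then turn the blue spring-return lever of the purge valve all the way round to its open stop, in line with the supply pipe. The lever springs shut if let go, so finish while still holding it against the open stop; leave the bottle, the beaker and the jar standing where they are.

Things in the scene. Friction and masses are not known exactly. Their poses are not given: they have to be found in the camera images.
- purge_box: Stainless steel tub 180 x 150 mm (x, y), fixed to the black bench, with a clear lid 200 x 170 mm that is shut (does not move) and whose top is 95 mm above the bench. Origin: centre of its underside, on the bench; z up; -x is the side with the small aluminium pull tab, towards the robot; the valve and the pipe are on its -y side. Its yaw varies by up to about 0.4 rad. A brass relief valve, 81 mm high, stands off the +y wall at x = -50 mm, y = 105 mm.
- hold_bar (a joint): Angle of the hold-down bar, rad: 0 = lying level across the lid in its catch (a stop, it goes no lower), growing as it is raised, 1.57 = upright. Starts raised, 0.6 to 1.2. The hinge is stiff (0.4 N m): the bar stays where it is left, and 1 to 2 N at the handle swings it down.
- bar_pivot (a point): Point on the bar's hinge axis, at box (30, 96, 108) mm; the axis runs along the box's x. The bar turns in the box's y-z plane: seen from the pivot it points along box -y when closed, up along +z when upright.
- bar_handle (a point): Centre of the bar's red round handle (22 mm in diameter, covering 197 to 247 mm from the pivot), 222 mm from the pivot, moving with the bar. The rest of the bar is flat steel 24 mm wide (box x) and 6 mm thick. Closed, the handle's top is 119 mm and the bar's upper face 111 mm above the bench.
- catch (a point): Centre of the forked catch, at box (30, -96, 108) mm: two dark upright cheeks, 30 mm apart, tops 119 mm above the bench, between which the closed bar lies.
- purge_lever (a joint): Angle of the valve lever, rad: 0 = shut, where its spring holds it, pointing along box -x (square to the pipe); 1.57 = fully open, against the stop, pointing along box -y, above and in line with the supply pipe. Seen from above it opens counter-clockwise, level, about a vertical axis. The spring drives it shut with 0.42 N m at 0, rising evenly to 0.97 N m at the open stop (5 to 11.5 N at the grip).
- lever_pivot (a point): Point on the lever's vertical axis at the lever's mid height, at box (-40, -135, 112) mm, above a dark spring can 44 mm in diameter whose top is 99 mm above the bench.
- lever_grip (a point): Middle of the grip part of the lever, 85 mm from the pivot, moving with the lever. The lever reaches 117 mm from the pivot; its blue sleeve, 20 mm wide and 14 mm high (105 to 119 mm above the bench), covers 39 to 117 mm from the pivot. The supply pipe, 14 mm thick, centre 50 mm above the bench, runs along box -y below it at box x = -40 mm to y = -310 mm, where it goes down into the bench.
- amber_bottle: Loose amber bottle with a black cap, 56 mm in diameter, 120 mm high; origin under its centre. Bystander.
- beaker: Loose glass beaker, 66 mm in diameter, 75 mm high; origin under its centre. Bystander.
- sample_jar: Loose white jar with a blue cap, 60 mm in diameter, 65 mm high; origin under its centre. Bystander.

How it is judged:
On the way, in this order (a step that is already met when the one before it is completed fails the run):
1. the hold-down bar lies home in its catch (value of joint hold_bar below 0.04 rad), for 0.2 s.
2. the robot holds the lever against its open stop (value of joint purge_lever above 1.5 rad and contact force between any of the fingers, the arm and purge_lever above 3 N), for 0.5 s.
At the end, for the whole second after the job is handed in: The bar is within 0.04 rad of fully down in its catch; the lever is within 0.07 rad of its open stop and the robot presses on it with more than 3 N, nothing else holding it; the bottle, beaker and jar stand upright within 20 mm of where they began (all of step 2 and value of joint hold_bar below 0.04 rad and contact force between each of amber_bottle, beaker, sample_jar and purge_lever below 0.3 N and distance of each of amber_bottle, beaker, sample_jar from where it was at the start of the episode below 0.02 m and angle between each of amber_bottle, beaker, sample_jar's own z axis and vertical below 0.2 rad); the arm keeps its last pose, push and grip.
It fails at once if the purge valve is opened (lever past 0.35 rad) while the bar is not down in its catch (value of joint purge_lever above 0.35 rad and value of joint hold_bar above 0.06 rad).
It fails at once if the bottle, beaker or jar is pushed more than 20 mm or tipped (distance of any of amber_bottle, beaker, sample_jar from where it was at the start of the episode above 0.02 m or angle between any of amber_bottle, beaker, sample_jar's own z axis and vertical above 0.2 rad).
It also fails if it takes over 51 s, if anything falls off the work surface, if the arm or the gripper's body presses on something with over 40 N, if the wrist force passes 120 N, or if a joint passes its speed limit or range.

ROBOT

A 6-joint arm with a two-finger parallel gripper is mounted at the origin on the work surface. World frame = base frame: x ahead of the robot, y to its left, z up, the work surface at z = 0. Lengths are in m, angles in rad, forces in N, time in s.
With the tool pointing down it reaches from about 0.325 to 0.75 m from the base axis. Payload 7.6 kg.
Tool frame: the origin (TCP) lies midway between the tips of the shut fingers; the grasp point (between the pads) lies 19 mm behind it; z points along the fingers, y is the line along which they close (so a half turn about z gives the same grasp; the last joint's range is limited). The gripper opens to 85 mm and grips with 20 to 120 N. Pads are 22 mm wide; open, the fingers measure 114 mm over their backs; the gripper's body (76 mm by 85 mm) begins 54 mm behind the grasp point. The pads swing forward as they close: fully open they stand 13 mm farther back than shut.
Start: joints at [1.118, 0.052, 1.401, -0, 1.689, -0.07], TCP at [0.196, 0.487, 0.231] pointing down, gripper open.
Joint ranges: [-2.9, 2.9], [-0.91, 2.17], [0.12, 2.37], [-1.06, 4.2], [0.26, 2.73], [-2.93, 2.93]. Speed limits (rad/s): [2.57, 2.57, 3.01, 3.14, 3.14, 3.14].

INTERFACE

Orientations are given as a unit quaternion [w, x, y, z].
In Python, from station import get_obs, read_camera, calibration, job_done, boxes_of, pinpoint gives the robot as it stands.
- The arm moves only by the tool carry_out, never from a script. Its argument "commands" is text: rows parted by semicolons, each of 5 numbers parted by spaces: the finger opening in mm, from 0 to 85.4, then the shift along the tool's x, y, z in mm, then the turn about the tool's z in degrees. In form: jaw tx ty tz spin; .... A call has 1 to 12 rows; each row is the pose to reach, as a shift and turn from the pose commanded when the call began, along the tool's axes at that moment; what a row does not reach only later rows make up. A row lasts 1/12 s, in which the tool goes at most 41.7 mm and 7.16 degrees, less where a joint would pass 70% of its speed; a pose out of reach is approached as far as the arm can. A call with a gripper value outside its range is refused whole. The fingers move at their own pace and stop on an object; "newtons" is the grip in N (left out, the last holds). Time passes only in rows, so rows that repeat a pose let the fingers close. It gives the time, the measured TCP pose, the force, the opening and the grip force at its end, in the units of the state.
- get_obs(): the state, without advancing time (a new reading comes with each control period).
- read_camera(name): name is "scene" or "top" or "wrist"; returns (picture, depth): 384x512x3 uint8, blue, green, red; 384x512 float32, m along the optical axis (not along the pixel's ray), 0 where there is no reading.
- calibration(name): a dict with "fx", "fy", "cx", "cy" (pixels), "extrinsics" (4x4, takes a point from world to camera coordinates). Camera axes: x right, y up, looking along -z (the intrinsics and any distortion apply to the point x, -y, -z); pixel columns grow to the right and rows downward; lengths in m; the calibration is good to about 2 mm. A picture is of the moment at which its call begins: read the wrist's pose just before it. calibration takes no time and is no camera call; for the wrist camera it gives the pose at the moment of the call.
- job_done(): hands the job in; it is judged then, once.
Trained networks look in the newest picture that a camera, given by its name, has taken for a name from the list of things; names that differ only in an ending like _2 or _b are one class to them, and where a whole thing is asked for, a point or a joint stands for the part that bears it (a point fixed in the world has none). Each returns a list of dicts, best first, with "p" (0 to 1); they miss things now and then, are a little off and sometimes report something else, mostly with a low value. They report only what shows in the picture. A call takes as long as a camera call.
- boxes_of(camera, thing): "position" ([x, y, z] in m, in world coordinates, good to about 4 mm: the middle of the surface that is visible of it).
- pinpoint(camera, thing): "position" ([x, y, z] in m, in world coordinates, good to about 4 mm: a listed point, or the origin of a listed thing).
The state is a dict: "clock": time; "joint_pos": joint angles; "qvel": joint speeds; "effort": joint torques, N m; "tcp_pos": TCP position; "tcp_rot": TCP orientation; "ft_force": force on the tool from outside, world axes, zero at the start; "wrist_torque": the same for the moment, N m; "grip_width": finger opening in m; "grip_force": force on a finger pad.
Only numpy, scipy, OpenCV 4.12 (cv2) and the standard library are available. Lean on these libraries where they do the work, as an engineer would, in place of code of your own. Each camera call takes 0.05 s, during which the arm holds its last target. There are 200 camera calls.

## Working session

There is one attempt and no reset: what is moved stays moved. The work goes in short steps, Python scripts to look and compute and a tool call to move; the robot and the scene stay as the last step left them, time stands still between calls to the robot, and variables do not carry over. Pictures are saved under pics/ and viewed, at most 10 in all, crops included, and the job is handed in when it is done.

Besides the shell and the picture viewer there is one more tool, called by a JSON object that holds its "api" and its "payload". carry_out: Moves the arm, as the interface text tells. Its arguments: {"type":"object","properties":{"commands":{"type":"string"},"newtons":{"type":"number"}},"required":["commands"]}

```bash
mkdir -p pics; python3 - <<'E'
from station import *
import cv2,numpy as np
o=get_obs();print(o['clock'],o['tcp_pos'],o['tcp_rot'],o['grip_width'])
ims=[]
for c in ("scene","top"):
    im,d=read_camera(c);ims.append(im)
    for t in ["purge_box","bar_pivot","bar_handle","catch","lever_pivot","lever_grip","amber_bottle","beaker","sample_jar"]:
        r=pinpoint(c,t)
        print(c,t,[(np.round(x['position'],3).tolist(),round(x['p'],2)) for x in r[:2]])
cv2.imwrite("pics/a.png",cv2.resize(np.vstack(ims),(400*1,600)))
cv2.imwrite("pics/s.png",ims[0]);cv2.imwrite("pics/t.png",ims[1])
print(get_obs()['clock'])
E
```

```text
0.0 [0.19595661 0.48672366 0.23043289] [-2.14246900e-04  1.90249899e-01  9.81735350e-01 -7.95670283e-04] 0.08518771309817354
scene purge_box [([0.574, 0.079, 0.001], 0.59)]
scene bar_pivot [([0.624, 0.171, 0.107], 0.92)]
scene bar_handle [([0.602, 0.065, 0.3], 0.95), ([0.512, -0.04, 0.112], 0.57)]
scene catch [([0.592, -0.02, 0.112], 0.92)]
scene lever_pivot []
scene lever_grip [([0.432, -0.028, 0.112], 0.5)]
scene amber_bottle [([0.563, -0.181, 0.0], 0.91), ([0.602, 0.066, 0.297], 0.4)]
scene beaker [([0.656, 0.283, 0.001], 0.79)]
scene sample_jar [([0.419, 0.193, 0.003], 0.93), ([0.509, -0.044, 0.112], 0.58)]
top purge_box [([0.577, 0.083, 0.0], 0.83)]
top bar_pivot [([0.626, 0.172, 0.109], 0.59)]
top bar_handle [([0.604, 0.061, 0.3], 0.86)]
top catch [([0.59, -0.019, 0.105], 0.83), ([0.42, 0.189, -0.0], 0.46)]
top lever_pivot [([0.514, -0.043, 0.108], 0.95), ([0.626, 0.172, 0.104], 0.16)]
top lever_grip [([0.427, -0.026, 0.112], 0.69), ([0.658, 0.28, -0.0], 0.39)]
top amber_bottle [([0.564, -0.183, 0.0], 0.78), ([0.514, -0.042, 0.11], 0.61)]
top beaker [([0.659, 0.281, 0.002], 0.62)]
top sample_jar [([0.421, 0.188, -0.0], 0.66), ([0.516, -0.044, 0.109], 0.59)]
1.0
```

View pics/s.png

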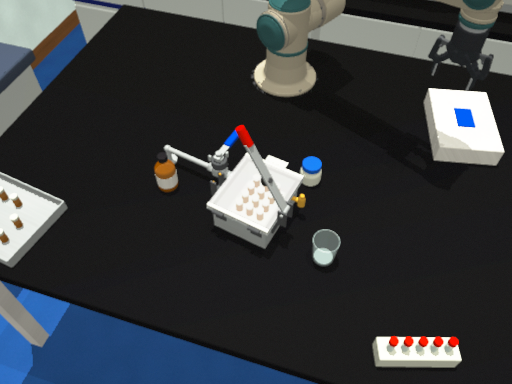

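View pics/t.png

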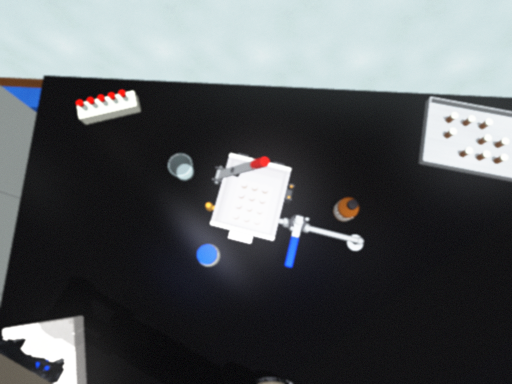

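```bash
cat > h.py <<'E'
import numpy as np
from scipy.spatial.transform import Rotation as R
# fit box pose from points
B={'p':(30,96),'c':(30,-96),'l':(-40,-135)}
W={'p':(.625,.1715),'c':(.591,-.0195),'l':(.514,-.043),'g':(.4295,-.027),'o':(.5755,.081)}
B['g']=(-125,-135);B['o']=(0,0)
k=list(W);b=np.array([B[i] for i in k])/1e3;w=np.array([W[i] for i in k])
bc,wc=b.mean(0),w.mean(0);H=(b-bc).T@(w-wc)
yaw=np.arctan2(H[0,1]-H[1,0],H[0,0]+H[1,1]);c,s=np.cos(yaw),np.sin(yaw)
Rb=np.array([[c,-s],[s,c]]);t=wc-Rb@bc
def w_of(x,y,z=0): return np.r_[Rb@[x/1e3,y/1e3]+t,z/1e3]
def tool(o,P): # shift in tool mm to world pos P
    q=o['tcp_rot'];r=R.from_quat([q[1],q[2],q[3],q[0]])
    return r.inv().apply(np.array(P)-o['tcp_pos'])*1e3
E
python3 - <<'E'
from h import *
from station import get_obs
print(yaw,t,(w-(b@Rb.T+t))*1e3)
o=get_obs();q=o['tcp_rot'];r=R.from_quat([q[1],q[2],q[3],q[0]]);print(r.as_matrix().round(3))
h=np.array([.603,.063,.3]);pv=w_of(30,96,108);print(pv,h-pv,np.linalg.norm(h-pv),np.arctan2(h[2]-pv[2],np.linalg.norm((h-pv)[:2])))
for n,xy in dict(bottle=(.5635,-.182),beaker=(.657,.282),jar=(.42,.19)).items(): print(n,(Rb.T@(np.array(xy)-t))*1e3)
print('base in box',Rb.T@(-t)*1e3)
E
```

```text
-0.18458528253514916 [0.57755436 0.08182836] [[ 0.33553342  0.80861493]
 [ 1.57499778 -1.4529943 ]
 [ 0.54388562  0.53676995]
 [-0.40005597  0.93596541]
 [-2.05436084 -0.82835599]]
[[-0.928  0.373  0.   ]
 [ 0.373  0.928  0.   ]
 [-0.     0.    -1.   ]]
[0.62466447 0.17069139 0.108     ] [-0.02166447 -0.10769139  0.192     ] 0.22120303689261267 1.0511217903119308
bottle [  34.60714844 -261.92608072]
beaker [ 41.35677382 211.35258197]
jar [-174.73160062   77.41672257]
base in box [-552.72444382 -186.44197159]
```

The scene matches the networks: the red handle is at (242,135) in "scene" and raised about 1.05 rad, the blue lever is at (232,140), and the bottle is well off at (166,172). I'll plan a push on the handle with closed fingers.

```bash
python3 - <<'E'
from h import *
from station import get_obs
o=get_obs()
def tcp(th,s,off=0,h=14.5):
    c,sn=np.cos(th),np.sin(th)
    return w_of(30,96-s*c+(11+off)*sn+h,108+s*sn+(11+off)*c)
print('via',tool(o,tcp(1.05,225,25)).round())
o2=dict(o); 
base=tcp(1.05,225,25)
o2['tcp_pos']=base
for th in np.linspace(1.05,0,12):
    print(round(th,2),tool(o2,tcp(th,225+15*(1.05-th)/1.05)).round())
E
```

```text
via [-529. -198.  -90.]
1.05 [ -4. -21.  12.]
0.95 [ -8. -40.  22.]
0.86 [-12. -59.  33.]
0.76 [-15. -76.  47.]
0.67 [-18. -92.  62.]
0.57 [ -21. -106.   78.]
0.48 [ -24. -119.   96.]
0.38 [ -26. -130.  115.]
0.29 [ -28. -140.  136.]
0.19 [ -30. -147.  157.]
0.1 [ -31. -153.  179.]
0.0 [ -31. -156.  202.]
```

{"api": "carry_out", "payload": {"commands": "0 0 0 -40 0; 0 -40 -10 -80 -6; 0 -75 -25 -90 -11; 0 -110 -40 -90 -11; 0 -150 -55 -90 -11; 0 -190 -70 -90 -11; 0 -230 -85 -90 -11; 0 -270 -100 -90 -11; 0 -310 -115 -90 -11; 0 -345 -130 -90 -11; 0 -380 -142 -90 -11; 0 -415 -155 -90 -11", "newtons": 60}}

```text
clock: 2.0
tcp_pos: [0.5242, 0.1866, 0.3215]
tcp_rot: [0.0, 0.095, 0.995, 0.0]
ft_force: [0.6, 0.1, 0.5]
grip_width: 0.0001
grip_force: 0.0
```

```bash
cat >> h.py <<'E'
def tcp(th,s,off=0,h=14.5):
    c,sn=np.cos(th),np.sin(th)
    return w_of(30,96-s*c+(11+off)*sn+h,108+s*sn+(11+off)*c)
E
python3 - <<'E'
from h import *
from station import get_obs
o=get_obs();print(o['clock'],o['tcp_pos'],o['ft_force'])
print('via',tool(o,tcp(1.05,225,25)).round())
E
```

```text
2.0 [0.52423485 0.18661094 0.32149794] [0.57675326 0.07325563 0.5173565 ]
via [-102.  -63.    0.]
```

{"api": "carry_out", "payload": {"commands": "0 -35 -20 0 0; 0 -70 -42 0 0; 0 -102 -63 0 0; 0 -102 -63 0 0; 0 -102 -63 0 0"}}

```text
clock: 2.42
tcp_pos: [0.6121, 0.1055, 0.3196]
tcp_rot: [-0.001, 0.097, 0.995, -0.0]
ft_force: [-0.7, 0.4, -0.4]
grip_width: 0.0002
grip_force: 0.0
```

```bash
python3 - <<'E'
from h import *
from station import *
o=get_obs();print(o['clock'],o['tcp_pos'],o['ft_force'])
for th in np.linspace(1.05,0,12):
    print(round(th,2),tool(o,tcp(th,225+15*(1.05-th)/1.05)).round())
im,d=read_camera("scene")
import cv2
cv2.imwrite("pics/b.png",cv2.resize(im[60:260,150:400],(750,600)))
E
```

```text
2.4167 [0.61210518 0.10552557 0.31961992] [-0.73411408  0.37664107 -0.4268549 ]
1.05 [ -1. -22.  11.]
0.95 [ -1. -41.  21.]
0.86 [ -1. -60.  32.]
0.76 [ -1. -77.  45.]
0.67 [ -1. -93.  60.]
0.57 [  -2. -108.   77.]
0.48 [  -2. -121.   95.]
0.38 [  -2. -133.  114.]
0.29 [  -2. -142.  135.]
0.19 [  -2. -150.  156.]
0.1 [  -2. -156.  178.]
0.0 [  -2. -159.  201.]
```

View pics/b.png

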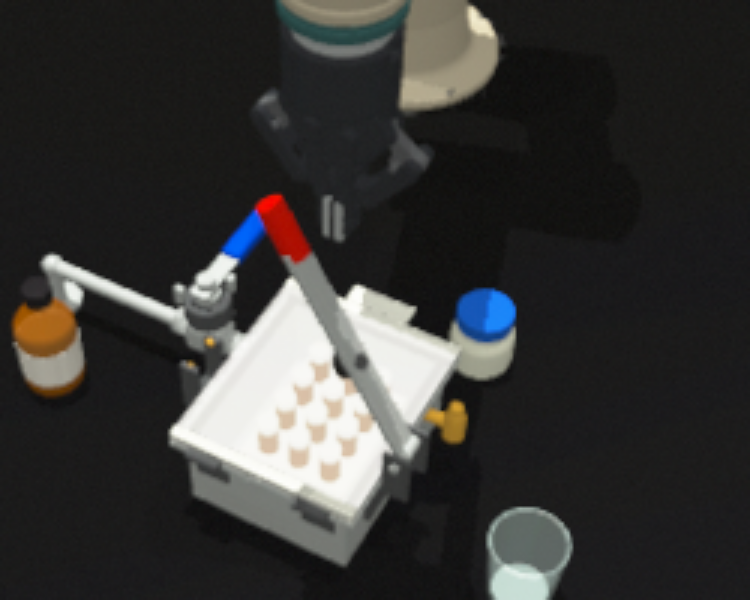

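The closed fingers, at about (333,215) in the crop, are just behind the red handle on its +y side. They are thinner than I assumed, so I'll go a few mm further in -y.

{"api": "carry_out", "payload": {"commands": "0 -1 -27 11 0; 0 -1 -46 21 0; 0 -1 -65 32 0; 0 -1 -82 45 0; 0 -1 -98 60 0; 0 -1 -112 77 0; 0 -1 -125 95 0; 0 -1 -136 114 0; 0 -1 -144 135 0; 0 -1 -152 156 0; 0 -1 -158 178 0; 0 -1 -160 192 0"}}

```text
clock: 3.47
tcp_pos: [0.5807, -0.0491, 0.128]
tcp_rot: [-0.0, 0.095, 0.996, 0.0]
ft_force: [-0.2, -0.2, 0.2]
grip_width: 0.0002
grip_force: 0.2
```

{"api": "carry_out", "payload": {"commands": "0 0 0 7 0; 0 0 0 10 0; 0 0 0 12 0; 0 0 0 12 0"}}

```text
clock: 3.8
tcp_pos: [0.5823, -0.0492, 0.1192]
tcp_rot: [0.001, 0.095, 0.996, 0.0]
ft_force: [0.9, 0.8, -0.2]
grip_width: -0.0002
grip_force: 0.0
```

```bash
python3 - <<'E'
from h import *
from station import *
o=get_obs();print(o['clock'],o['tcp_pos'],o['ft_force'])
im,d=read_camera("scene")
print(pinpoint("scene","bar_handle"))
import cv2
cv2.imwrite("pics/c.png",cv2.resize(im[60:260,150:400],(750,600)))
E
```

```text
3.8 [ 0.58227092 -0.04915855  0.11916946] [ 0.89789661  0.79565099 -0.19844294]
[{'position': [0.5816, -0.0425, 0.1044], 'p': 0.96}]
```

View pics/c.png

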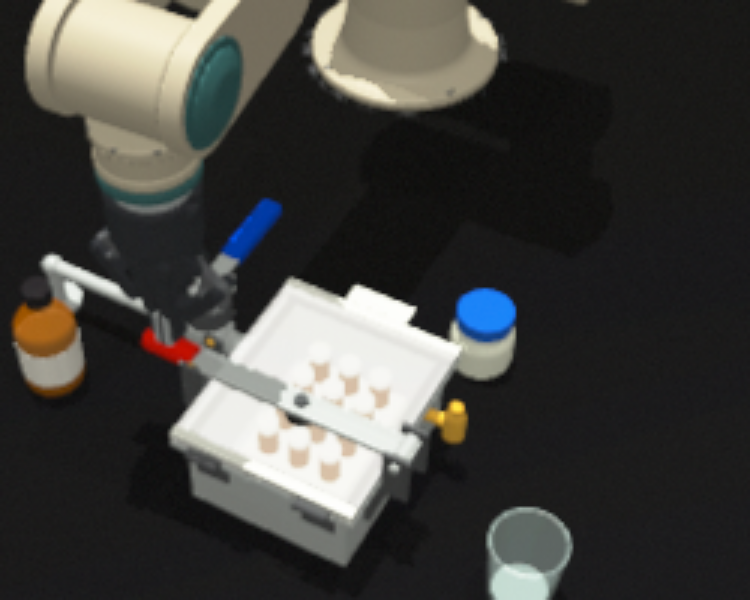

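The bar looks down across the lid, with the red handle at (170,345). There is no contact force yet, so I'll press a few mm more until it bottoms out.

{"api": "carry_out", "payload": {"commands": "0 0 0 2 0; 0 0 0 4 0; 0 0 0 5 0; 0 0 0 5 0"}}

```text
clock: 4.23
tcp_pos: [0.5829, -0.0495, 0.1184]
tcp_rot: [0.002, 0.095, 0.995, 0.0]
ft_force: [-13.4, 3.4, 25.6]
grip_width: -0.0003
grip_force: 13.2
```

The bar is firmly against its stop: 25 N, with z held at 118.4 mm. Next I lift off and go to the lever.

{"api": "carry_out", "payload": {"commands": "0 0 0 -25 0; 0 10 0 -55 0; 0 45 10 -65 0; 0 85 20 -65 0; 0 120 27 -65 0; 0 154 27 -65 0; 0 154 27 -65 0; 0 154 27 -65 0"}}

```text
clock: 4.9
tcp_pos: [0.4351, 0.0061, 0.1782]
tcp_rot: [0.001, 0.095, 0.996, 0.0]
ft_force: [0.9, -0.5, -0.3]
grip_width: 0.0001
grip_force: 0.0
```

```bash
cat >> h.py <<'E'
def lev(phi,s=85,r=10,z=98,off=0):
    c,sn=np.cos(phi),np.sin(phi)
    k=10+r+off
    return w_of(-40-s*c-k*sn,-135-s*sn+k*c,z)
E
python3 - <<'E'
from h import *
from station import *
o=get_obs();print(o['clock'],o['tcp_pos'],o['ft_force'])
im,d=read_camera("scene")
print(pinpoint("scene","bar_handle")[:1],pinpoint("scene","lever_grip")[:1])
import cv2
cv2.imwrite("pics/d.png",cv2.resize(im[60:260,150:400],(750,600)))
print('down',tool(o,lev(0,off=12)).round())
o['tcp_pos']=lev(0,off=12)
for ph in np.linspace(0,1.62,12): print(round(ph,2),tool(o,lev(ph)).round())
E
```

```text
4.9 [0.43511622 0.00613473 0.17822804] [ 0.92675976 -0.52592875 -0.31492263]
[{'position': [0.5805, -0.0467, 0.1071], 'p': 0.82}] [{'position': [0.4325, -0.0281, 0.1107], 'p': 0.6}]
down [-1. -2. 80.]
0.0 [ -0. -12.  -0.]
0.15 [  2. -25.  -0.]
0.29 [  2. -38.  -0.]
0.44 [  0. -50.  -0.]
0.59 [ -4. -63.  -0.]
0.74 [ -9. -74.  -0.]
0.88 [-16. -85.   0.]
1.03 [-25. -95.   0.]
1.18 [ -35. -103.    0.]
1.33 [ -46. -109.    0.]
1.47 [ -57. -114.    0.]
1.62 [ -70. -118.    0.]
```

View pics/d.png

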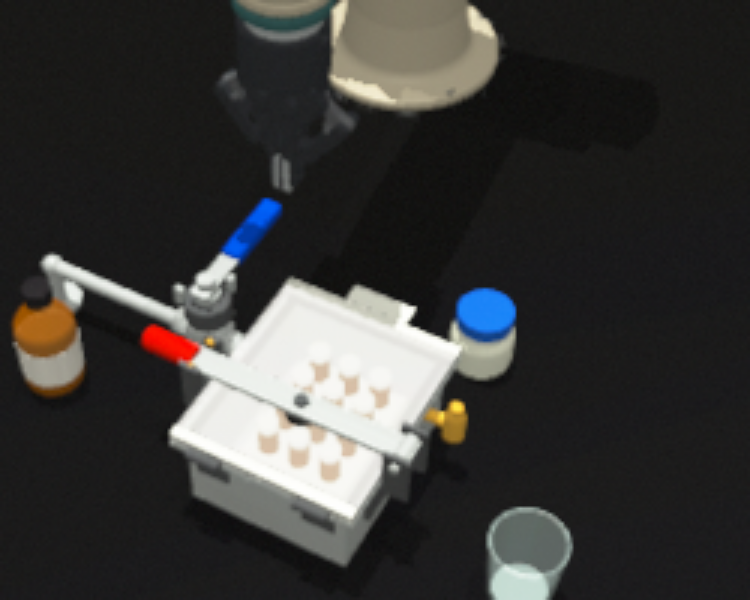

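The bar lies home in its catch and the lever is still shut. The fingers, at (283,172), are on the box side of the lever. I'll descend.

{"api": "carry_out", "payload": {"commands": "0 0 0 35 0; 0 0 -1 65 0; 0 -1 -2 80 0; 0 -1 -2 80 0; 0 -1 -2 80 0"}}

```text
clock: 5.47
tcp_pos: [0.4368, 0.0032, 0.0971]
tcp_rot: [-0.001, 0.096, 0.995, 0.0]
ft_force: [0.0, 0.4, 0.5]
grip_width: -0.0003
grip_force: 0.0
```

{"api": "carry_out", "payload": {"commands": "0 0 -12 0 0; 0 2 -25 0 0; 0 2 -38 0 0; 0 0 -50 0 0; 0 -4 -63 0 0; 0 -9 -74 0 0; 0 -16 -85 0 0; 0 -25 -95 0 0; 0 -35 -103 0 0; 0 -45 -109 0 0; 0 -53 -113 0 0; 0 -58 -115 0 0"}}

```text
clock: 6.47
tcp_pos: [0.4714, -0.1192, 0.0978]
tcp_rot: [-0.002, 0.095, 0.995, 0.002]
ft_force: [-8.1, 11.0, 0.3]
grip_width: 0.0
grip_force: 5.2
```

```bash
python3 - <<'E'
from h import *
from station import *
o=get_obs();print(o['clock'],o['tcp_pos'],o['ft_force'])
im,d=read_camera("scene")
print(pinpoint("scene","lever_grip")[:1])
import cv2
cv2.imwrite("pics/e.png",cv2.resize(im[60:260,150:400],(750,600)))
p=Rb.T@(o['tcp_pos'][:2]-t)*1e3;print('box',p)
print('force box',Rb.T@o['ft_force'][:2])
for ph in (1.57,1.62):print(tool(o,lev(ph)).round())
E
```

```text
6.4667 [ 0.47137645 -0.11922936  0.09776739] [-8.0779326  10.99251652  0.33040805]
[{'position': [0.4934, -0.1292, 0.1128], 'p': 0.7}]
box [ -67.47230163 -217.13001445]
force box [-9.95826247  9.32316594]
[-7. -3. -0.]
[-12.  -4.  -0.]
```

View pics/e.png

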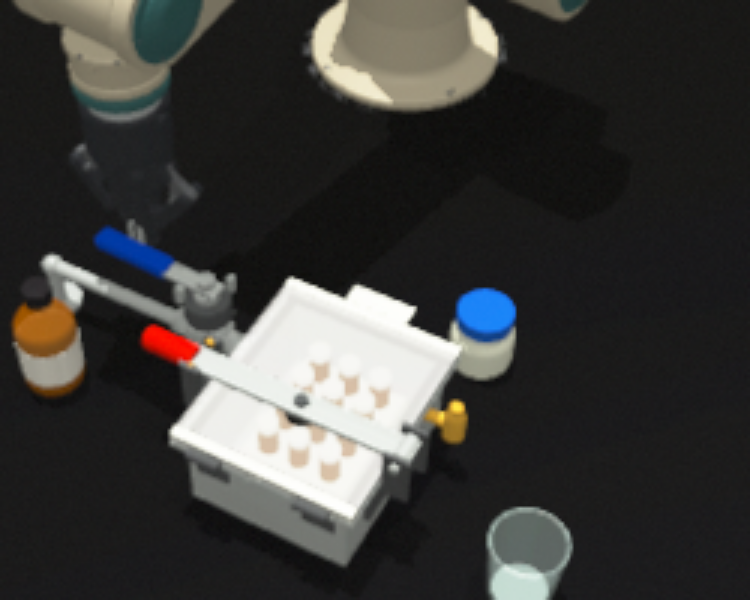

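The lever is nearly in line with the pipe, its sleeve running from (105,240) to (170,265). I'll push on to the stop.

{"api": "carry_out", "payload": {"commands": "0 -4 0 0 0; 0 -7 0 0 0; 0 -10 0 0 0; 0 -12 0 0 0; 0 -12 0 0 0; 0 -12 0 0 0"}}

```text
clock: 7.07
tcp_pos: [0.4766, -0.121, 0.0975]
tcp_rot: [-0.011, 0.095, 0.995, 0.002]
ft_force: [-45.8, 11.1, 21.9]
grip_width: 0.0001
grip_force: 23.6
```

```bash
python3 - <<'E'
from h import *
from station import *
o=get_obs();print(o['clock'],o['tcp_pos'],o['ft_force'])
p=Rb.T@(o['tcp_pos'][:2]-t)*1e3;print('box',p,'force box',Rb.T@o['ft_force'][:2])
im,d=read_camera("scene")
print(pinpoint("scene","lever_grip")[:1]); print(w_of(-40,-220))
E
```

```text
7.0667 [ 0.4765634  -0.12103688  0.09750326] [-45.84333882  11.07484553  21.92064494]
box [ -62.04171566 -217.95481673] force box [-47.09723761   2.47267614]
[{'position': [0.498, -0.1283, 0.1148], 'p': 0.87}]
[ 0.49785531 -0.12709283  0.        ]
```

The force jumped to 47 N, against a spring force of 11.5 N at most, so the lever is on its stop. I'll ease off a little and hold.

{"api": "carry_out", "payload": {"commands": "0 2 0 0 0; 0 4 0 0 0; 0 4 0 0 0; 0 4 0 0 0; 0 4 0 0 0; 0 4 0 0 0; 0 4 0 0 0; 0 4 0 0 0; 0 4 0 0 0; 0 4 0 0 0"}}

```text
clock: 8.0
tcp_pos: [0.4761, -0.1209, 0.0976]
tcp_rot: [-0.005, 0.095, 0.995, 0.001]
ft_force: [-23.2, 6.6, 8.1]
grip_width: 0.0003
grip_force: 12.3
```

```bash
python3 - <<'E'
from station import *
import cv2
im,d=read_camera("scene")
for n in ("lever_grip","bar_handle","amber_bottle"): print(n,pinpoint("scene",n)[:1])
cv2.imwrite("pics/f.png",cv2.resize(im[60:260,150:400],(750,600)))
E
```

```text
lever_grip [{'position': [0.4978, -0.129, 0.1142], 'p': 0.87}]
bar_handle [{'position': [0.58, -0.043, 0.109], 'p': 0.69}]
amber_bottle [{'position': [0.5629, -0.1804, -0.002], 'p': 0.69}]
```

View pics/f.png

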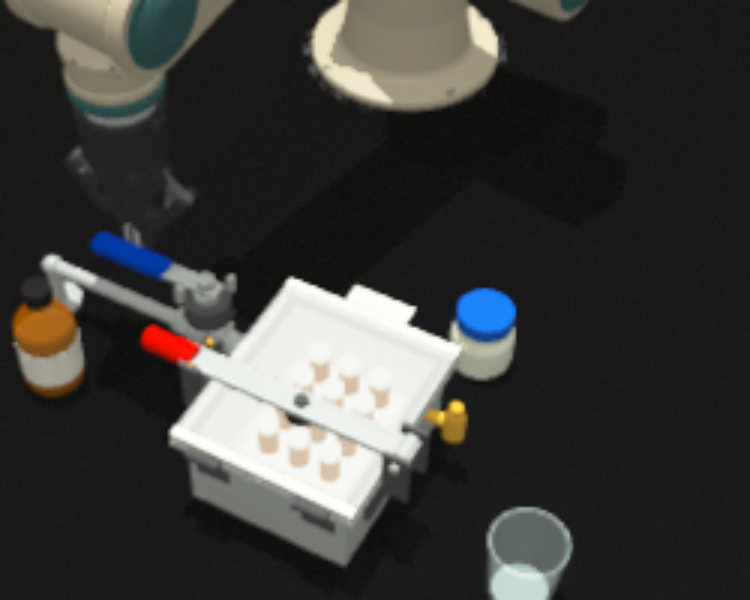

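The lever, from (100,243) to (170,268), lies parallel to the pipe at its stop with about 23 N on it. The bar is down and the bottle, beaker and jar have not moved.

```bash
python3 -c "
from station import *
print(job_done())"
```

```text
the job is handed in; nothing more can be done
None
```

I swung the bar home into its catch, then turned the lever to its open stop, where the arm still holds it with about 23 N; the bottle, beaker and jar are undisturbed, and the job is handed in (no verdict was returned).

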